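# Clamp the split candle mould in the pouring jig

## Task

Stand the aluminium split mould upright in the pouring jig, between the fence and the jaw, and slide it gently home against the end stop. Then turn the T-bar cam knob clockwise, as seen from above, until the spring plunger beside it drops into the notch of the knob's disc and stays there, with the jaw holding the mould against the fence. Set the mould down and push it without ramming the jig, let go of everything, and leave the jug, the pillar candle and the two loose tealights where they are.

Things in the scene. Friction and masses are not known exactly. Their poses are not given: they have to be found in the camera images.
- jig: Pouring jig, fixed: dark steel plate 210 (x) x 290 (y) x 12 mm, origin at the centre of its underside, z up. In its frame, mm: aluminium fence, 110 long, inner face at y = 95; aluminium end stop, y 43 to 95, face at x = 22; both 14 thick, tops at z 54. Knob spindle at x -10, y -45. A plunger bracket, top at z 48, 57 to 104 from the spindle, is set within 22 degrees either side of +x of it.
- nest (a point): Point on the jig's plate (12 mm above the bench) where the centre of the mould's underside lies when home and clamped; axes as the jig's. Fence face 25 mm to +y, end stop face 32 mm to +x; open towards -x and upwards. Put the mould in about 20 mm short of the stop and 2 mm off the fence, its long side along x, and slide it in +x to the stop by feel; the jaw then pushes it to the fence.
- jaw: Upright sprung steel jaw plate with a rubber face, opposite the fence, 50 mm long, top 47.5 mm above the bench; origin at the middle of its face to the mould, at the level of the plate's top. It slides along the jig's y, driven by the knob: face at jig y = 38 to 41 mm at the start, so the gap to the fence is 54 to 57 mm. Closed, it presses on the mould with about 4 to 9 N.
- cam_knob: Black T-bar knob on a steel disc (80 mm diameter, top 34 mm above the origin) over an eccentric, on a vertical spindle. Origin on the spindle at the plate's top face, 12 mm above the bench; z up, x along the bar. Turns 2.0 rad clockwise from its open end, where the bar stands 0.60 rad counterclockwise of the jig's x; starts 0 to 0.25 rad from there. Takes 0.1 to 0.3 N m; stays where left.
- bar (a point): Centre of the knob's bar, on the spindle, 67 mm above cam_knob's origin; x along the bar. Bar 66 long, 14 thick, 26 mm high; 20 mm free under it down to the disc (but for its 14 mm stem). The notch meets the plunger somewhere 0.87 to 1.63 rad from the open end, as the bracket happens to be set. Turned on past the notch (0.1 rad, 0.5 to 0.6 N m) the roller climbs out again and does not hold.
- plunger (a joint): Travel of the spring plunger towards the spindle, m: about 0.0006 with its 12 mm roller on the disc's rim, 0.004 at the bottom of the notch. The reading is noisy, so average it or feel the knob: its resistance vanishes, it pulls itself on, then it resists both ways. Let go with the roller over 2 mm below the rim, it settles nearly to the bottom by itself.
- mould: Loose split mould for pillar candles, standing on the bench: two bright aluminium halves dowelled into a block 64 (x) x 50 (y) x 90 (z) mm, round 36 mm bore open at the top, 0.4 to 0.65 kg. Origin at the centre of its underside, z up. A thin dark parting line runs along x, so that the jaw squeezes it across its 50 mm. It fits the jig either way round.
- jug: Bystander: steel pouring jug, 90 mm diameter, 110 mm high, with a handle; origin at the centre of its underside.
- candle: Bystander: cream pillar candle, 36 mm diameter, 77 mm high; origin at the centre of its underside.
- tealight_a: Bystander: tealight in an aluminium cup, 39 mm diameter, 17 mm high; origin at the centre of its underside.
- tealight_b: Bystander: a second tealight, 39 mm diameter, 17 mm high; origin at the centre of its underside.
Mind the look-alikes: they are no part of the job. Leave any blue look-alike of the mould alone.

How it is judged:
By the outcome, as a careful person would: the job done as asked, in the order asked, and still so for the second after the job is handed in, with the robot touching nothing.
It also fails if it takes over 67 s, if anything falls off the work surface, if the arm or the gripper's body presses on something with over 40 N, if the wrist force passes 120 N, or if a joint passes its speed limit or range.

## Robot

A 6-joint arm with a two-finger parallel gripper is mounted at the origin on the work surface. World frame = base frame: x ahead of the robot, y to its left, z up, the work surface at z = 0. Lengths are in m, angles in degrees, forces in N, time in s.
With the tool pointing down it reaches from about 0.4 to 0.825 m from the base axis. Payload 7 kg.
Tool frame: the origin (TCP) lies at the very end of the fingers, on their centre line; the grasp point (between the pads) lies behind it (r.grasp_offset is the z of the grasp point in the tool frame, in m); z points along the fingers, y is the direction in which the jaws open and shut (so a half turn about z gives the same grasp; the last joint's range is limited). The gripper opens to 88 mm and grips with 3 to 60 N. Pads are 19 mm wide; open, the fingers measure 130 mm over their backs; the gripper's body (78 mm by 193 mm) begins 47 mm behind the grasp point.
Start: joints at [83.085, 20.546, 0.682, 0, -70.136, -16.507], TCP at [0.268, 0.619, 0.227] pointing down, gripper open.
Joint ranges: [-176.03, 176.03], [-82.01, 121.73], [-58.28, 71.71], [-173.87, 95.51], [-174.79, -0.11], [-173.66, 173.66]. Speed limits (degrees/s): [136.94, 136.94, 172.46, 180, 180, 180].

## Interface

Orientations are given as [roll, pitch, yaw] about the fixed x, y, z axes, in that order (R = Rz(yaw) Ry(pitch) Rx(roll)).
In Python, from plant import r gives the robot as it stands. The module is installed in compiled form; this text tells all that it offers.
- The arm moves only by the tool servo_tool, never from a script. Its argument "targets" is a list of rows, each an object of numbers: "dx", "dy", "dz": the shift along the world's x, y, z in cm; "spin": the turn about the world's z in rad; "grip": the opening in per cent of the stroke, from 0 (shut) to 100 (fully open). A call has exactly 10 rows; each row is the pose to reach, as a shift and turn from the pose commanded when the call began; what a row does not reach only later rows make up. A row lasts 1/12 s, in which the tool goes at most 41.7 mm and 7.16 degrees, less where a joint would pass 70% of its speed; a pose out of reach is approached as far as the arm can. A call with a gripper value outside its range is refused whole. The fingers move at their own pace and stop on an object; "squeeze" is the grip in N (left out, the last holds). Time passes only in rows, so rows that repeat a pose let the fingers close, or fill a call up. It gives the time, the measured TCP pose, the force and the opening at its end, in the units of the state.
- r.get_state(): the state, without advancing time (a new reading comes with each control period).
- r.capture(name): name is "side" or "top"; returns the picture (384x512x3 uint8, blue, green, red); there is no depth.
- r.get_calibration(name): a dict with "K" (3x3 intrinsics, pixels), "k1" (the pictures are not rectified: a ray, as slopes to the right and down, at radius r is drawn at 1 + k1 r^2 times it, then the intrinsics apply), "extrinsics" (4x4, takes a point from camera to world coordinates). Camera axes: x right, y down, z forward; pixel columns grow to the right and rows downward; lengths in m; the calibration is good to about 2 mm. A picture is of the moment at which its call begins. get_calibration takes no time and is no camera call.
- r.close_job(): hands the job in, once; it reports no verdict.
Trained networks look in the newest picture that a camera, given by its name, has taken for a name from the list of things; names that differ only in an ending like _2 or _b are one class to them, and where a whole thing is asked for, a point or a joint stands for the part that bears it (a point fixed in the world has none). Each returns a list of dicts, best first, with "p" (0 to 1); they miss things now and then, are a little off and sometimes report something else, mostly with a low value. They report only what shows in the picture. A call takes as long as a camera call. They do not tell look-alikes from the thing itself.
- r.cut_out(name, camera): "mask" (384x512 bool, what is visible of it) and "extent" ([left, top, right, bottom] in pixels, round what is visible of it).
The state is a dict: "time_s": time; "joints": joint angles; "qd": joint speeds; "joint_torque": joint torques, N m; "tcp_pos": TCP position; "eef_rot": TCP orientation; "contact_force": force on the tool from outside, world axes, zero at the start; "moment": the same for the moment, N m; "gripper_width": finger opening in m.
Only numpy, scipy, OpenCV 4.12 (cv2) and the standard library are available. Lean on these libraries where they do the work, as an engineer would, in place of code of your own. Each camera call takes 0.05 s, during which the arm holds its last target. There are 200 camera calls.

## Working session

There is one attempt and no reset: what is moved stays moved. The work goes in short steps, Python scripts to look and compute and a tool call to move; the robot and the scene stay as the last step left them, time stands still between calls to the robot, and variables do not carry over. Pictures are saved under pics/ and viewed, about 8 in all and at most 12, crops included, and the job is handed in when it is done.

Besides the shell and the picture viewer there is one more tool, called after ">>>" as a command line: name --argument value ..., lists and objects as JSON in quotes. servo_tool: Moves the arm, as the interface text tells. Its arguments: {"type":"object","properties":{"targets":{"type":"array"},"squeeze":{"type":"number"}},"required":["targets"]}

```bash
ls; mkdir -p pics
cat > h.py <<'E'
import numpy as np, cv2
from plant import r
def ray(cam,uv):
    c=r.get_calibration(cam);K=np.array(c["K"]);T=np.array(c["extrinsics"])
    d=np.array([c["k1"],0,0,0,0],float)
    p=cv2.undistortPoints(np.array([[uv]],float),K,d)[0,0]
    return T[:3,3],T[:3,:3]@np.array([p[0],p[1],1.])
def atz(cam,uv,z):
    o,d=ray(cam,uv);return o+d*(z-o[2])/d[2]
def proj(cam,P):
    c=r.get_calibration(cam);K=np.array(c["K"]);T=np.linalg.inv(np.array(c["extrinsics"]))
    return cv2.projectPoints(np.atleast_2d(np.array(P,float)),cv2.Rodrigues(T[:3,:3])[0],T[:3,3],K,np.array([c["k1"],0,0,0,0],float))[0][:,0]
def tri(uv1,c1,uv2,c2):
    o1,d1=ray(c1,uv1);o2,d2=ray(c2,uv2)
    s=np.linalg.lstsq(np.c_[d1,-d2],o2-o1,rcond=None)[0]
    a,b=o1+d1*s[0],o2+d2*s[1];return (a+b)/2,np.linalg.norm(a-b)
E
python3 - <<'E'
from h import *
for n in("top","side"):
    im=r.capture(n);cv2.imwrite(f"pics/{n}0.png",im);c=r.get_calibration(n)
    print(n,np.round(c["K"],1).tolist(),c["k1"],np.round(c["extrinsics"],3).tolist())
    for t in("mould","cam_knob","jaw","jig","plunger","candle","jug"):
        print(t,[(round(d["p"],2),np.round(d["extent"]).tolist()) for d in r.cut_out(t,n)][:4])
a=np.hstack([cv2.imread("pics/top0.png")]);print(r.get_state())
E
```

```text
pics
top [[488.0, 0.0, 254.5], [0.0, 488.0, 193.5], [0.0, 0.0, 1.0]] -0.02920851690545677 [[0.025, -0.983, 0.184, 0.319], [-0.999, -0.03, -0.026, -0.021], [0.031, -0.184, -0.983, 1.351], [0.0, 0.0, 0.0, 1.0]]
mould [(0.89, [122.0, 154.0, 158.0, 185.0]), (0.83, [74.0, 196.0, 112.0, 230.0]), (0.67, [144.0, 239.0, 176.0, 260.0]), (0.58, [124.0, 197.0, 150.0, 226.0])]
cam_knob [(0.7, [124.0, 196.0, 152.0, 227.0]), (0.55, [281.0, 184.0, 312.0, 213.0])]
jaw []
jig [(0.64, [220.0, 152.0, 337.0, 239.0])]
plunger [(0.66, [128.0, 132.0, 142.0, 144.0]), (0.63, [285.0, 162.0, 295.0, 186.0])]
candle []
jug [(0.69, [372.0, 216.0, 421.0, 251.0])]
side [[361.7, 0.0, 249.2], [0.0, 361.7, 188.7], [0.0, 0.0, 1.0]] -0.017261934412669246 [[0.827, -0.367, 0.426, 0.185], [-0.562, -0.553, 0.615, -0.585], [0.01, -0.748, -0.664, 0.677], [0.0, 0.0, 0.0, 1.0]]
mould [(0.72, [200.0, 123.0, 225.0, 153.0]), (0.63, [164.0, 132.0, 191.0, 169.0]), (0.63, [137.0, 156.0, 169.0, 195.0]), (0.57, [144.0, 119.0, 171.0, 152.0])]
cam_knob [(0.61, [263.0, 215.0, 298.0, 255.0])]
jaw [(0.58, [258.0, 211.0, 276.0, 225.0])]
jig [(0.9, [208.0, 184.0, 343.0, 293.0])]
plunger [(0.42, [293.0, 213.0, 306.0, 225.0])]
candle [(0.69, [252.0, 134.0, 261.0, 159.0])]
jug [(0.6, [308.0, 315.0, 370.0, 381.0])]
{'time_s': 0.8, 'joints': array([ 8.30840433e+01,  2.05461227e+01,  6.80824391e-01, -1.09447385e-03,
       -7.01357355e+01, -1.65070056e+01]), 'qd': array([-0.02120706,  0.01490245, -0.10324626, -0.01857653,  0.14633673,
       -0.08812957]), 'joint_torque': array([ 1.13126585e-03, -5.82276464e+01,  2.93297124e+01,  7.00217798e+00,
        1.27613873e-02, -6.64337279e-06]), 'tcp_pos': array([0.26832236, 0.61934014, 0.22655185]), 'eef_rot': array([ 1.79998716e+02,  6.93179861e-04, -2.34233342e+01]), 'contact_force': array([ 0.88983498, -0.09920369, -0.28201732]), 'moment': array([-0.00966296,  0.03260025,  0.00233966]), 'gripper_width': 0.0875516727153723}
```

Run:
```python
import cv2
t=cv2.imread("pics/top0.png")[90:310,50:450];cv2.imwrite("pics/t1.png",cv2.resize(t,None,fx=2,fy=2,interpolation=2))
t=cv2.imread("pics/side0.png")[90:390,100:400];cv2.imwrite("pics/s1.png",cv2.resize(t,None,fx=2,fy=2,interpolation=2))
```

```text
(no output)
```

View pics/t1.png

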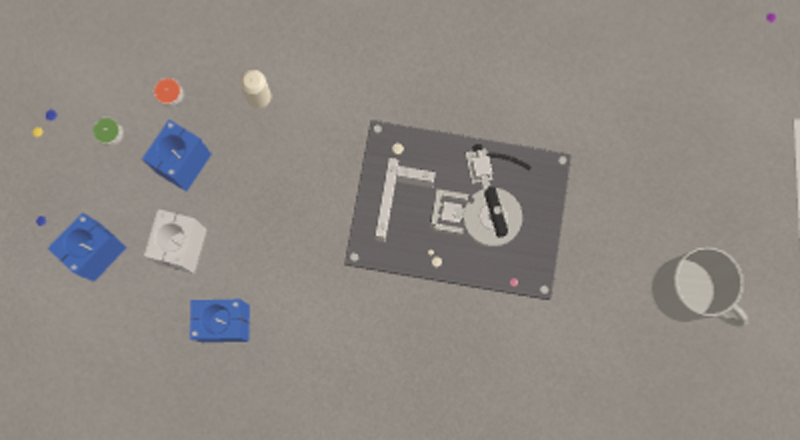

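View pics/s1.png

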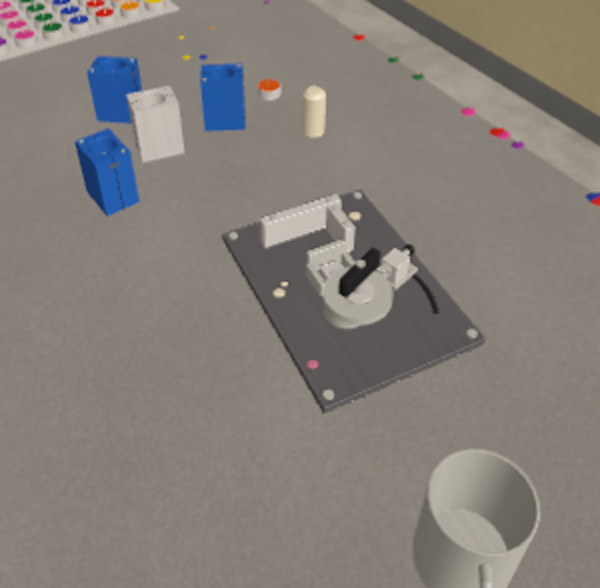

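Candidates in the full top picture are blue blocks at (138,167), (93,213) and (160,250), and one bright aluminium block at (137,210), which is the mould. In the side picture the mould is at about (177,150). The jig is at about (279,195) top, with the bar at (298,196). Red and green tealights are at (134,135) and (103,155), the candle at (178,134) and the jug at (400,232).

Next I fit box silhouettes in both views and check the choice in a close crop.

```bash
cat >> h.py <<'E'
from scipy.optimize import minimize
S=6
def box(p,dims):
    x,y,z,a=p;l,w,h=dims;c,s=np.cos(a),np.sin(a)
    return np.array([[x+c*i*l/2-s*j*w/2,y+s*i*l/2+c*j*w/2,z+k*h] for i in(-1,1) for j in(-1,1) for k in(0,1)])
def rend(cam,P):
    q=cv2.convexHull(proj(cam,P).astype(np.float32))[:,0]
    m=np.zeros((384*S,512*S),np.uint8);cv2.fillConvexPoly(m,np.round(((q+.5)*S)*16).astype(np.int32),1,shift=4);return m
def fit(masks,p0,dims,fixz=None):
    M={c:cv2.resize(m.astype(np.uint8),None,fx=S,fy=S,interpolation=0) for c,m in masks.items()}
    def cost(q):
        p=[q[0],q[1],q[3]/100 if fixz is None else fixz,q[2]]
        t=0
        for c,m in M.items():
            g=rend(c,box(p,dims));t+=1-(m&g).sum()/(m|g).sum()
        return t
    q0=[p0[0],p0[1],p0[3]]+([p0[2]*100] if fixz is None else [])
    n=len(q0);sim=np.vstack([q0]+[np.array(q0)+np.eye(n)[i]*[.01,.01,.15,1][i] for i in range(n)])
    o=minimize(cost,q0,method="Nelder-Mead",options=dict(initial_simplex=sim,xatol=1e-4,fatol=1e-4,maxiter=250))
    return np.round(o.x,4),round(o.fun,3)
def pick(name,cam,uv):
    best=None
    for d in r.cut_out(name,cam):
        l,t,rr,b=d["extent"]
        if l<uv[0]<rr and t<uv[1]<b and best is None: best=d["mask"]
    return best
E
cat > m1.py <<'E'
from h import *
for n in("top","side"): cv2.imwrite(f"pics/{n}1.png",r.capture(n))
mm={"top":pick("mould","top",(137,210)),"side":pick("mould","side",(177,150))}
jm={"top":pick("jig","top",(279,195)),"side":pick("jig","side",(275,240))}
print([m is None for m in list(mm.values())+list(jm.values())])
def black(cam,c,rad):
    g=cv2.imread(f"pics/{cam}1.png").max(2);m=np.zeros(g.shape,np.uint8);l,t,rr,b=c
    m[t:b,l:rr]=(g[t:b,l:rr]<rad);n,L,st,_=cv2.connectedComponentsWithStats(m);i=1+np.argmax(st[1:,4]);print(cam,st[i]);return L==i
x0=atz("top",(137,213),.045)
for k in(0,1):
  print("mould",fit(mm,[x0[0],x0[1],0,.3+k*np.pi/2],(.064,.05,.09)))
  print("mould z0",fit(mm,[x0[0],x0[1],0,.3+k*np.pi/2],(.064,.05,.09),0.))
j0=atz("top",(279,195),.006)
print("jig",j0,fit({"top":jm["top"]},[j0[0],j0[1],0,-.14],(.21,.29,.012),0.),fit({"side":jm["side"]},[j0[0],j0[1],0,-.14],(.21,.29,.012),0.))
bm={"top":black("top",(288,178,312,212),60),"side":black("side",(262,212,292,242),60)}
b0=atz("top",(298,196),.079)
print("bar",b0,fit(bm,[b0[0],b0[1],.066,.1],(.066,.014,.026)),fit(bm,[b0[0],b0[1],.066,.1],(.066,.014,.026),.066))
a=cv2.resize(cv2.imread("pics/top1.png")[185:240,105:185],None,fx=5,fy=5,interpolation=2)
b=cv2.resize(cv2.imread("pics/side1.png")[120:180,150:210],None,fx=5,fy=5,interpolation=2)
c=cv2.resize(cv2.imread("pics/top1.png")[145:245,215:345],None,fx=6,fy=6,interpolation=2)
cv2.imwrite("pics/c1.png",np.hstack([a,cv2.copyMakeBorder(b,0,max(0,a.shape[0]-b.shape[0]),0,0,0)[:a.shape[0]]]));cv2.imwrite("pics/c2.png",c)
E
python3 m1.py
```

```text
[False, False, False, False]
mould (array([ 0.5085,  0.2593, -0.219 , -0.2538]), np.float64(0.078))
mould z0 (array([ 0.5078,  0.2583, -0.2173]), np.float64(0.091))
mould (array([ 0.5092,  0.2603,  1.6419, -0.2689]), np.float64(0.329))
mould z0 (array([0.5082, 0.2588, 1.6299]), np.float64(0.332))
jig [ 0.56949885 -0.12491564  0.006     ] (array([ 0.5729, -0.1251, -0.1442]), np.float64(0.044)) (array([ 0.5723, -0.1268, -0.1368]), np.float64(0.058))
top [293 184  10  24  85]
side [270 214  20  24 194]
bar [ 0.55475954 -0.1699389   0.079     ] (array([ 0.5587, -0.1671,  0.3656,  5.8685]), np.float64(0.857)) (array([ 0.5566, -0.1685,  0.3228]), np.float64(0.884))
```

View pics/c1.png

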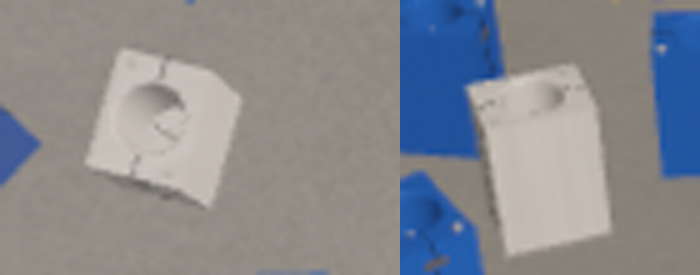

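View pics/c2.png

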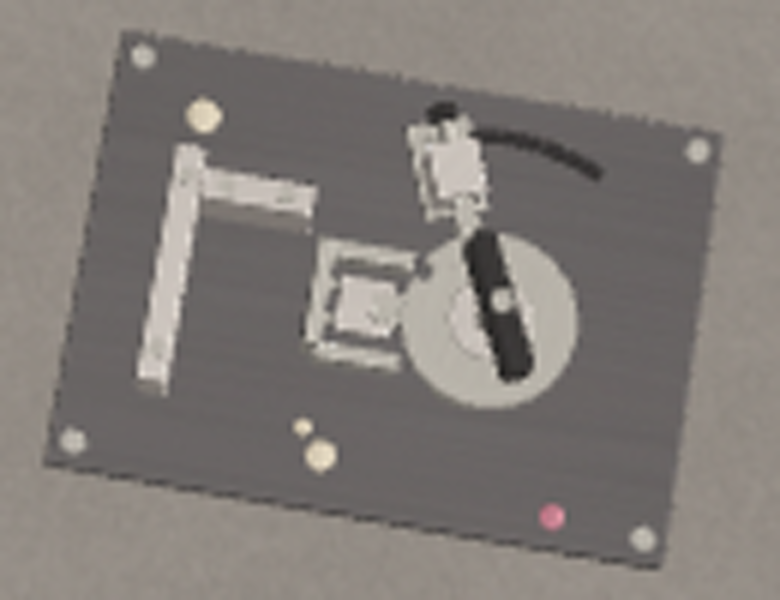

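The aluminium block at top (137,210) and side (177,150) shows a dark parting line along its x, so it is the mould. The picture also shows the disc notch at crop (423,268) and the plunger tip at crop (465,215). Next I work out the knob angles and the clearance to the blue neighbours.

```bash
cat > m2.py <<'E'
from h import *
print("grasp_offset",r.grasp_offset)
im={n:cv2.imread(f"pics/{n}1.png") for n in("top","side")}
jm={"top":pick("jig","top",(279,195)),"side":pick("jig","side",(275,240))}
j,f=fit(jm,[.5726,-.126,0,-.14],(.21,.29,.012),0.);print("jig both",j,f)
R=lambda a:np.array([[np.cos(a),-np.sin(a)],[np.sin(a),np.cos(a)]])
J=lambda p:R(j[2])@np.array(p)+j[:2]
Ji=lambda P:R(j[2]).T@(np.array(P)[:2]-j[:2])
print("spindle",J([-.01,-.045]),"nest",J([-.01,.07]),"pre",J([-.03,.068]))
c2=lambda u,v:(215+(u+.5)/6-.5,145+(v+.5)/6-.5)
for n,p,z in[("notch",(423,268),.046),("plungertip",(467,222),.04),("bracket",(455,165),.048),("disc c",(490,320),.046),("bartop",(482,238),.092),("barbot",(515,373),.092),
 ("fence e1",(200,190),.054),("fence e2",(168,385),.054),("stop L",(205,200),.054),("stop R",(310,218),.054)]:
    q=Ji(atz("top",c2(*p),z));d=q-[-.01,-.045];print(n,np.round(q*1e3,1),"ang about spindle",round(np.arctan2(d[1],d[0]),3),"rad",round(np.hypot(*d)*1e3,1))
for n,lim in(("top",78),):
    g=im[n].max(2);m=np.zeros(g.shape,np.uint8);m[180:212,288:308]=g[180:212,288:308]<lim
    L=cv2.connectedComponentsWithStats(m);i=1+np.argmax(L[2][1:,4]);v,u=np.where(L[1]==i)
    P=np.array([atz(n,(a,b),.09)[:2] for a,b in zip(u,v)]);w,V=np.linalg.eigh(np.cov(P.T));e=V[:,1]*np.sign(V[0,1]);print("bar",len(u),P.mean(0),"yaw",np.arctan2(e[1],e[0]),"len",np.sqrt(12*w))
b=im["top"].astype(int);bm=((b[...,0]-b[...,2])>50).astype(np.uint8)
n,L,st,ce=cv2.connectedComponentsWithStats(bm)
for i in range(1,n):
    if st[i,4]>200:
        p0=atz("top",ce[i],.045);fs=[fit({"top":L==i},[p0[0],p0[1],0,a],(.064,.05,.09),0.) for a in(-.6,0,.6,1.2)]
        o=min(fs,key=lambda t:t[1]);mo=np.array([.5085,.2593]);a=-.219
        C=box([o[0][0],o[0][1],0,o[0][2]],(.064,.05,.09))[::2,:2]
        print("blue",o,"corners in mould frame mm",np.round((C-mo)@R(a)*1e3).tolist())
E
python3 m2.py
```

```text
grasp_offset -0.0188
jig both [ 0.5726 -0.1257 -0.14  ] 0.104
spindle [ 0.5564184  -0.16886429] nest [ 0.57246586 -0.05498945] pre [ 0.55238245 -0.05417902]
notch [  7.6 -11.6] ang about spindle 1.085 rad 37.8
plungertip [ 33.6 -28.6] ang about spindle 0.359 rad 46.6
bracket [ 57.2 -18.6] ang about spindle 0.374 rad 72.2
disc c [-11.  -45.3] ang about spindle -2.808 rad 1.0
bartop [ 15.8 -32.4] ang about spindle 0.455 rad 28.7
barbot [-41.3 -55.6] ang about spindle -2.815 rad 33.1
fence e1 [24.4 94.4] ang about spindle 1.329 rad 143.6
fence e2 [-66.3  93.6] ang about spindle 1.957 rad 149.6
stop L [20.2 91.4] ang about spindle 1.353 rad 139.7
stop R [20.1 43.1] ang about spindle 1.242 rad 93.1
bar 121 [ 0.55315488 -0.16741099] yaw 0.2852116270207558 len [0.015047   0.06815012]
blue (array([ 0.6268,  0.2642, -0.5363]), np.float64(0.122)) corners in mould frame mm [[76.0, 17.0], [92.0, 64.0], [137.0, -3.0], [153.0, 44.0]]
blue (array([ 0.4969,  0.3758, -0.6953]), np.float64(0.064)) corners in mould frame mm [[-77.0, 104.0], [-54.0, 148.0], [-20.0, 74.0], [3.0, 119.0]]
blue (array([0.4034, 0.1927, 1.5975]), np.float64(0.108)) corners in mould frame mm [[-56.0, -113.0], [-105.0, -125.0], [-72.0, -51.0], [-120.0, -63.0]]
```

>>> servo_tool --targets '[{"dx":4,"dy":-4,"dz":-0.5,"spin":0.05,"grip":95},{"dx":6,"dy":-8,"dz":-1,"spin":0.1,"grip":95},{"dx":8,"dy":-12,"dz":-1.5,"spin":0.15,"grip":95},{"dx":10.5,"dy":-16,"dz":-2,"spin":0.19,"grip":95},{"dx":13,"dy":-20,"dz":-2.5,"spin":0.19,"grip":95},{"dx":15.5,"dy":-24,"dz":-3,"spin":0.19,"grip":95},{"dx":18,"dy":-27.5,"dz":-3,"spin":0.19,"grip":95},{"dx":20.5,"dy":-31,"dz":-3,"spin":0.19,"grip":95},{"dx":22.5,"dy":-34,"dz":-3,"spin":0.19,"grip":95},{"dx":24.1,"dy":-36,"dz":-3,"spin":0.19,"grip":95}]' --squeeze 20

```text
time_s: 2.03
tcp_pos: [0.4987, 0.273, 0.197]
eef_rot: [-180.0, -0.0, -12.5]
contact_force: [0.6, 0.8, 0.6]
gripper_width: 0.083
```

>>> servo_tool --targets '[{"dx":0,"dy":0,"dz":-1,"spin":0,"grip":95},{"dx":0,"dy":0,"dz":-2,"spin":0,"grip":95},{"dx":0,"dy":0,"dz":-3,"spin":0,"grip":95},{"dx":0,"dy":0,"dz":-4,"spin":0,"grip":95},{"dx":0,"dy":0,"dz":-5,"spin":0,"grip":95},{"dx":0,"dy":0,"dz":-6,"spin":0,"grip":95},{"dx":0,"dy":0,"dz":-7,"spin":0,"grip":95},{"dx":0,"dy":0,"dz":-7,"spin":0,"grip":95},{"dx":0,"dy":0,"dz":-7,"spin":0,"grip":95},{"dx":0,"dy":0,"dz":-7,"spin":0,"grip":95}]'

```text
time_s: 2.87
tcp_pos: [0.4982, 0.2753, 0.127]
eef_rot: [-180.0, -0.0, -12.5]
contact_force: [0.1, -0.6, 0.8]
gripper_width: 0.0834
```

>>> servo_tool --targets '[{"dx":0.5,"dy":-0.8,"dz":0,"spin":0,"grip":95},{"dx":1,"dy":-1.6,"dz":0,"spin":0,"grip":95},{"dx":1,"dy":-1.6,"dz":-1,"spin":0,"grip":95},{"dx":1,"dy":-1.6,"dz":-2,"spin":0,"grip":95},{"dx":1,"dy":-1.6,"dz":-3,"spin":0,"grip":95},{"dx":1,"dy":-1.6,"dz":-4,"spin":0,"grip":95},{"dx":1,"dy":-1.6,"dz":-5,"spin":0,"grip":95},{"dx":1,"dy":-1.6,"dz":-6,"spin":0,"grip":95},{"dx":1,"dy":-1.6,"dz":-7,"spin":0,"grip":95},{"dx":1,"dy":-1.6,"dz":-7.1,"spin":0,"grip":95}]'

```text
time_s: 3.7
tcp_pos: [0.5069, 0.2581, 0.0532]
eef_rot: [179.8, 0.1, -12.5]
contact_force: [0.2, -0.1, 0.4]
gripper_width: 0.0835
```

>>> servo_tool --targets '[{"dx":0,"dy":0,"dz":0,"spin":0,"grip":45},{"dx":0,"dy":0,"dz":0,"spin":0,"grip":45},{"dx":0,"dy":0,"dz":0,"spin":0,"grip":45},{"dx":0,"dy":0,"dz":0,"spin":0,"grip":45},{"dx":0,"dy":0,"dz":0,"spin":0,"grip":45},{"dx":0,"dy":0,"dz":0,"spin":0,"grip":45},{"dx":0,"dy":0,"dz":0,"spin":0,"grip":45},{"dx":0,"dy":0,"dz":0,"spin":0,"grip":45},{"dx":0,"dy":0,"dz":0,"spin":0,"grip":45},{"dx":0,"dy":0,"dz":0,"spin":0,"grip":45}]' --squeeze 25

```text
time_s: 4.53
tcp_pos: [0.5078, 0.2581, 0.056]
eef_rot: [179.9, 0.0, -12.5]
contact_force: [-1.8, -4.5, 5.1]
gripper_width: 0.0504
```

>>> servo_tool --targets '[{"dx":0,"dy":0,"dz":1,"spin":0,"grip":40},{"dx":0,"dy":0,"dz":2,"spin":0,"grip":40},{"dx":0,"dy":0,"dz":3,"spin":0,"grip":40},{"dx":0,"dy":0,"dz":4,"spin":0,"grip":40},{"dx":0,"dy":0,"dz":5,"spin":0,"grip":40},{"dx":0,"dy":0,"dz":6,"spin":0,"grip":40},{"dx":0,"dy":0,"dz":7,"spin":0,"grip":40},{"dx":0,"dy":0,"dz":8.5,"spin":0,"grip":40},{"dx":0,"dy":0,"dz":10,"spin":0,"grip":40},{"dx":0,"dy":0,"dz":11,"spin":0,"grip":40}]' --squeeze 30

```text
time_s: 5.37
tcp_pos: [0.5084, 0.2592, 0.1678]
eef_rot: [-179.9, -0.1, -12.5]
contact_force: [0.0, 0.2, -4.5]
gripper_width: 0.0501
```

>>> servo_tool --targets '[{"dx":0.5,"dy":-2,"dz":0,"spin":0.02,"grip":40},{"dx":1,"dy":-5,"dz":0,"spin":0.04,"grip":40},{"dx":1.5,"dy":-8.5,"dz":0,"spin":0.06,"grip":40},{"dx":2,"dy":-12,"dz":0,"spin":0.08,"grip":40},{"dx":2.5,"dy":-15.5,"dz":0,"spin":0.08,"grip":40},{"dx":3,"dy":-19,"dz":0,"spin":0.08,"grip":40},{"dx":3.5,"dy":-22.5,"dz":0,"spin":0.08,"grip":40},{"dx":4,"dy":-26,"dz":0,"spin":0.08,"grip":40},{"dx":4.4,"dy":-29,"dz":0,"spin":0.08,"grip":40},{"dx":4.4,"dy":-31.3,"dz":0,"spin":0.08,"grip":40}]'

```text
time_s: 6.2
tcp_pos: [0.5522, -0.0564, 0.166]
eef_rot: [180.0, -0.0, -8.0]
contact_force: [0.5, 0.1, -5.2]
gripper_width: 0.05
```

>>> servo_tool --targets '[{"dx":0,"dy":0,"dz":-0.5,"grip":40},{"dx":0,"dy":0,"dz":-1.5,"grip":40},{"dx":0,"dy":0,"dz":-2.5,"grip":40},{"dx":0,"dy":0,"dz":-3,"grip":40},{"dx":0,"dy":0,"dz":-3,"grip":40},{"dx":0,"dy":0,"dz":-3,"grip":40},{"dx":0,"dy":0,"dz":-3,"grip":40},{"dx":0,"dy":0,"dz":-3,"grip":40},{"dx":0,"dy":0,"dz":-3,"grip":40},{"dx":0,"dy":0,"dz":-3,"grip":40}]'

```text
validation failed for argument at $.ta...
```

Run:
```python
from h import *
for n in("top","side"): cv2.imwrite(f"pics/{n}2.png",r.capture(n))
s=r.get_state();print(s["time_s"],s["tcp_pos"],s["eef_rot"],s["contact_force"],s["gripper_width"])
a=cv2.resize(cv2.imread("pics/side2.png")[140:270,210:345],None,fx=4,fy=4,interpolation=2)
cv2.imwrite("pics/c3.png",a)
```

```text
6.3 [ 0.55148846 -0.05722316  0.16579793] [ 1.79967613e+02  4.26531921e-02 -8.15383953e+00] [ 1.02355375  0.75157591 -4.57727681] 0.050128723773770936
```

View pics/c3.png

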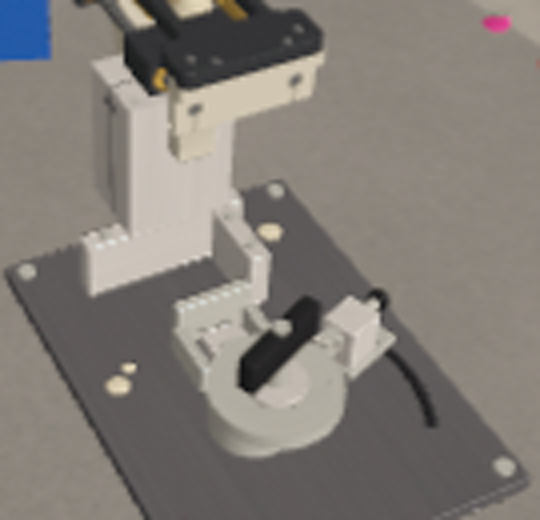

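Side crop: the mould is upright in the gripper, its bottom above the fence at about (170,230), and nothing is touching.

>>> servo_tool --targets '[{"dx":0.02,"dy":0.17,"dz":-0.5,"spin":0,"grip":40},{"dx":0.02,"dy":0.17,"dz":-1.5,"spin":0,"grip":40},{"dx":0.02,"dy":0.17,"dz":-2.5,"spin":0,"grip":40},{"dx":0.02,"dy":0.17,"dz":-3.5,"spin":0,"grip":40},{"dx":0.02,"dy":0.17,"dz":-4.5,"spin":0,"grip":40},{"dx":0.02,"dy":0.17,"dz":-5,"spin":0,"grip":40},{"dx":0.02,"dy":0.17,"dz":-5,"spin":0,"grip":40},{"dx":0.02,"dy":0.17,"dz":-5,"spin":0,"grip":40},{"dx":0.02,"dy":0.17,"dz":-5,"spin":0,"grip":40},{"dx":0.02,"dy":0.17,"dz":-5,"spin":0,"grip":40}]'

```text
time_s: 7.13
tcp_pos: [0.5527, -0.0523, 0.1163]
eef_rot: [-180.0, -0.1, -7.9]
contact_force: [0.7, -0.6, -4.3]
gripper_width: 0.0497
```

```bash
cat > look.py <<'E'
import sys
from h import *
k=sys.argv[1]
P=[]
for i in range(3):
  for n in("top","side"): im=r.capture(n);cv2.imwrite(f"pics/{n}{k}.png",im)
  s=r.get_state();P.append(np.r_[s["tcp_pos"],s["eef_rot"][2],s["contact_force"],s["moment"],s["gripper_width"]])
P=np.mean(P,0);print(s["time_s"],"tcp",P[:3].round(4),"yaw",P[3].round(2),"F",P[4:7].round(1),"M",P[7:10].round(2),"w",P[10].round(4))
j=np.array([.5726,-.1257]);a=-.14;d=P[:2]-j;c,s=np.cos(a),np.sin(a)
print("in jig mm",np.round([1e3*(c*d[0]+s*d[1]),1e3*(-s*d[0]+c*d[1])],1))
E
python3 look.py 3
python3 - <<'E'
import cv2,numpy as np
a=cv2.imread("pics/side3.png")[165:255,215:315];b=cv2.imread("pics/top3.png")[150:225,220:320]
a=cv2.resize(a,(500,450),interpolation=2);cv2.imwrite("pics/c4.png",a)
E
```

```text
7.4333 tcp [ 0.5524 -0.0524  0.1161] yaw -7.96 F [-0.1 -0.3 -4.6] M [-0.03 -0.01  0.01] w 0.0497
in jig mm [-30.2  69.7]
```

View pics/c4.png

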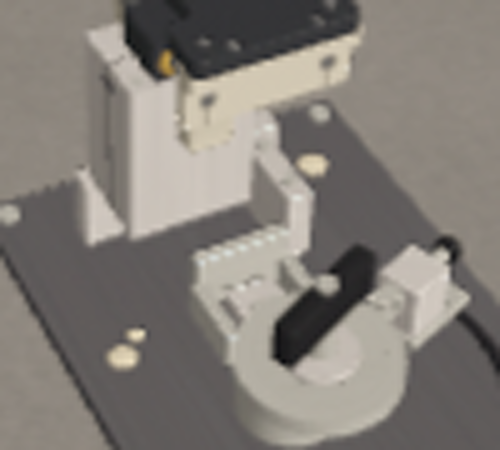

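The mould is clear above the plate, with its bottom at crop (130,235) and the fence behind it. It stands about 2.5 mm too far toward the fence, so I correct that and lower it gently.

>>> servo_tool --targets '[{"dx":-0.03,"dy":-0.25,"dz":0,"spin":0,"grip":40},{"dx":-0.03,"dy":-0.25,"dz":0,"spin":0,"grip":40},{"dx":-0.03,"dy":-0.25,"dz":-0.2,"spin":0,"grip":40},{"dx":-0.03,"dy":-0.25,"dz":-0.4,"spin":0,"grip":40},{"dx":-0.03,"dy":-0.25,"dz":-0.6,"spin":0,"grip":40},{"dx":-0.03,"dy":-0.25,"dz":-0.8,"spin":0,"grip":40},{"dx":-0.03,"dy":-0.25,"dz":-1,"spin":0,"grip":40},{"dx":-0.03,"dy":-0.25,"dz":-1.2,"spin":0,"grip":40},{"dx":-0.03,"dy":-0.25,"dz":-1.4,"spin":0,"grip":40},{"dx":-0.03,"dy":-0.25,"dz":-1.5,"spin":0,"grip":40}]'

```text
time_s: 8.27
tcp_pos: [0.5518, -0.0549, 0.1003]
eef_rot: [180.0, 0.0, -8.0]
contact_force: [0.1, 1.0, -5.9]
gripper_width: 0.0497
```

```bash
python3 look.py 4
```

```text
8.5667 tcp [ 0.5519 -0.0549  0.1007] yaw -7.95 F [ 0.1  0.1 -5.3] M [-0.01  0.01 -0.01] w 0.0498
in jig mm [-30.4  67.2]
```

>>> servo_tool --targets '[{"dx":0,"dy":0,"dz":-0.3,"spin":0,"grip":40},{"dx":0,"dy":0,"dz":-0.6,"spin":0,"grip":40},{"dx":0,"dy":0,"dz":-0.9,"spin":0,"grip":40},{"dx":0,"dy":0,"dz":-1.2,"spin":0,"grip":40},{"dx":0,"dy":0,"dz":-1.5,"spin":0,"grip":40},{"dx":0,"dy":0,"dz":-1.8,"spin":0,"grip":40},{"dx":0,"dy":0,"dz":-2.1,"spin":0,"grip":40},{"dx":0,"dy":0,"dz":-2.4,"spin":0,"grip":40},{"dx":0,"dy":0,"dz":-2.7,"spin":0,"grip":40},{"dx":0,"dy":0,"dz":-2.8,"spin":0,"grip":40}]'

```text
time_s: 9.4
tcp_pos: [0.5516, -0.0549, 0.0721]
eef_rot: [180.0, 0.0, -8.0]
contact_force: [0.8, -0.4, -5.2]
gripper_width: 0.0498
```

>>> servo_tool --targets '[{"dx":0,"dy":0,"dz":-0.05,"spin":0,"grip":40},{"dx":0,"dy":0,"dz":-0.1,"spin":0,"grip":40},{"dx":0,"dy":0,"dz":-0.15,"spin":0,"grip":40},{"dx":0,"dy":0,"dz":-0.2,"spin":0,"grip":40},{"dx":0,"dy":0,"dz":-0.2,"spin":0,"grip":40},{"dx":0,"dy":0,"dz":-0.25,"spin":0,"grip":40},{"dx":0,"dy":0,"dz":-0.25,"spin":0,"grip":40},{"dx":0,"dy":0,"dz":-0.3,"spin":0,"grip":40},{"dx":0,"dy":0,"dz":-0.3,"spin":0,"grip":40},{"dx":0,"dy":0,"dz":-0.3,"spin":0,"grip":40}]'

```text
time_s: 10.23
tcp_pos: [0.5519, -0.0549, 0.0697]
eef_rot: [180.0, -0.0, -8.0]
contact_force: [-0.3, 0.9, -5.5]
gripper_width: 0.05
```

Still hanging free, so I continue down in small steps.

>>> servo_tool --targets '[{"dx":0,"dy":0,"dz":-0.03,"spin":0,"grip":40},{"dx":0,"dy":0,"dz":-0.06,"spin":0,"grip":40},{"dx":0,"dy":0,"dz":-0.08,"spin":0,"grip":40},{"dx":0,"dy":0,"dz":-0.1,"spin":0,"grip":40},{"dx":0,"dy":0,"dz":-0.12,"spin":0,"grip":40},{"dx":0,"dy":0,"dz":-0.14,"spin":0,"grip":40},{"dx":0,"dy":0,"dz":-0.15,"spin":0,"grip":40},{"dx":0,"dy":0,"dz":-0.15,"spin":0,"grip":40},{"dx":0,"dy":0,"dz":-0.15,"spin":0,"grip":40},{"dx":0,"dy":0,"dz":-0.15,"spin":0,"grip":40}]'

```text
time_s: 11.07
tcp_pos: [0.5519, -0.0549, 0.0683]
eef_rot: [-180.0, -0.0, -7.9]
contact_force: [-0.3, -0.1, -3.5]
gripper_width: 0.0501
```

>>> servo_tool --targets '[{"dx":0,"dy":0,"dz":-0.02,"spin":0,"grip":40},{"dx":0,"dy":0,"dz":-0.04,"spin":0,"grip":40},{"dx":0,"dy":0,"dz":-0.05,"spin":0,"grip":40},{"dx":0,"dy":0,"dz":-0.05,"spin":0,"grip":40},{"dx":0,"dy":0,"dz":-0.05,"spin":0,"grip":40},{"dx":0,"dy":0,"dz":-0.05,"spin":0,"grip":40},{"dx":0,"dy":0,"dz":-0.05,"spin":0,"grip":40},{"dx":0,"dy":0,"dz":-0.05,"spin":0,"grip":40},{"dx":0,"dy":0,"dz":-0.05,"spin":0,"grip":40},{"dx":0,"dy":0,"dz":-0.05,"spin":0,"grip":40}]'

```text
time_s: 11.9
tcp_pos: [0.552, -0.055, 0.0682]
eef_rot: [180.0, -0.0, -7.9]
contact_force: [-4.5, 0.1, 5.5]
gripper_width: 0.0498
```

```bash
python3 look.py 5
```

```text
12.2 tcp [ 0.552  -0.055   0.0682] yaw -7.94 F [-4.3  0.8  5.8] M [0.25 1.4  0.06] w 0.0498
in jig mm [-30.3  67.2]
```

The mould is seated on the plate. I ease the downforce and slide along jig +x, slowing before the stop.

>>> servo_tool --targets '[{"dx":0,"dy":0,"dz":0.03,"spin":0,"grip":40},{"dx":0.15,"dy":-0.02,"dz":0.03,"spin":0,"grip":40},{"dx":0.3,"dy":-0.04,"dz":0.03,"spin":0,"grip":40},{"dx":0.45,"dy":-0.06,"dz":0.03,"spin":0,"grip":40},{"dx":0.6,"dy":-0.085,"dz":0.03,"spin":0,"grip":40},{"dx":0.75,"dy":-0.105,"dz":0.03,"spin":0,"grip":40},{"dx":0.9,"dy":-0.125,"dz":0.03,"spin":0,"grip":40},{"dx":1.05,"dy":-0.145,"dz":0.03,"spin":0,"grip":40},{"dx":1.2,"dy":-0.17,"dz":0.03,"spin":0,"grip":40},{"dx":1.35,"dy":-0.19,"dz":0.03,"spin":0,"grip":40}]'

```text
time_s: 13.03
tcp_pos: [0.5648, -0.0571, 0.0682]
eef_rot: [180.0, 0.1, -8.0]
contact_force: [-8.6, -0.0, 13.6]
gripper_width: 0.0498
```

>>> servo_tool --targets '[{"dx":0.04,"dy":-0.006,"dz":0,"spin":0,"grip":40},{"dx":0.08,"dy":-0.01,"dz":0,"spin":0,"grip":40},{"dx":0.12,"dy":-0.017,"dz":0,"spin":0,"grip":40},{"dx":0.16,"dy":-0.02,"dz":0,"spin":0,"grip":40},{"dx":0.2,"dy":-0.03,"dz":0,"spin":0,"grip":40},{"dx":0.24,"dy":-0.034,"dz":0,"spin":0,"grip":40},{"dx":0.28,"dy":-0.04,"dz":0,"spin":0,"grip":40},{"dx":0.3,"dy":-0.042,"dz":0,"spin":0,"grip":40},{"dx":0.3,"dy":-0.042,"dz":0,"spin":0,"grip":40},{"dx":0.3,"dy":-0.042,"dz":0,"spin":0,"grip":40}]'

```text
time_s: 13.87
tcp_pos: [0.5675, -0.0575, 0.0682]
eef_rot: [180.0, 0.1, -8.0]
contact_force: [-6.8, -0.1, 7.3]
gripper_width: 0.0494
```

>>> servo_tool --targets '[{"dx":0.02,"dy":0,"dz":0.02,"spin":0,"grip":40},{"dx":0.05,"dy":-0.007,"dz":0.03,"spin":0,"grip":40},{"dx":0.07,"dy":-0.01,"dz":0.03,"spin":0,"grip":40},{"dx":0.1,"dy":-0.014,"dz":0.03,"spin":0,"grip":40},{"dx":0.12,"dy":-0.017,"dz":0.03,"spin":0,"grip":40},{"dx":0.15,"dy":-0.02,"dz":0.03,"spin":0,"grip":40},{"dx":0.17,"dy":-0.024,"dz":0.03,"spin":0,"grip":40},{"dx":0.2,"dy":-0.028,"dz":0.03,"spin":0,"grip":40},{"dx":0.2,"dy":-0.028,"dz":0.03,"spin":0,"grip":40},{"dx":0.2,"dy":-0.028,"dz":0.03,"spin":0,"grip":40}]'

```text
time_s: 14.7
tcp_pos: [0.5706, -0.0575, 0.0682]
eef_rot: [-180.0, -0.0, -8.0]
contact_force: [-2.7, -0.5, -0.3]
gripper_width: 0.0499
```

>>> servo_tool --targets '[{"dx":0.02,"dy":0,"dz":0,"spin":0,"grip":40},{"dx":0.03,"dy":0,"dz":0,"spin":0,"grip":40},{"dx":0.05,"dy":-0.01,"dz":0,"spin":0,"grip":40},{"dx":0.06,"dy":-0.01,"dz":0,"spin":0,"grip":40},{"dx":0.08,"dy":-0.01,"dz":0,"spin":0,"grip":40},{"dx":0.09,"dy":-0.01,"dz":0,"spin":0,"grip":40},{"dx":0.1,"dy":-0.014,"dz":0,"spin":0,"grip":40},{"dx":0.1,"dy":-0.014,"dz":0,"spin":0,"grip":40},{"dx":0.1,"dy":-0.014,"dz":0,"spin":0,"grip":40},{"dx":0.1,"dy":-0.014,"dz":0,"spin":0,"grip":40}]'

```text
time_s: 15.53
tcp_pos: [0.5716, -0.0576, 0.0682]
eef_rot: [-180.0, -0.0, -7.9]
contact_force: [-0.2, -0.2, -5.6]
gripper_width: 0.05
```

>>> servo_tool --targets '[{"dx":0.02,"dy":0,"dz":0,"spin":0,"grip":40},{"dx":0.03,"dy":0,"dz":0,"spin":0,"grip":40},{"dx":0.05,"dy":-0.01,"dz":0,"spin":0,"grip":40},{"dx":0.06,"dy":-0.01,"dz":0,"spin":0,"grip":40},{"dx":0.08,"dy":-0.01,"dz":0,"spin":0,"grip":40},{"dx":0.09,"dy":-0.01,"dz":0,"spin":0,"grip":40},{"dx":0.1,"dy":-0.014,"dz":0,"spin":0,"grip":40},{"dx":0.1,"dy":-0.014,"dz":0,"spin":0,"grip":40},{"dx":0.1,"dy":-0.014,"dz":0,"spin":0,"grip":40},{"dx":0.1,"dy":-0.014,"dz":0,"spin":0,"grip":40}]'

```text
time_s: 16.37
tcp_pos: [0.5721, -0.0578, 0.0682]
eef_rot: [180.0, 0.0, -8.0]
contact_force: [-2.4, -0.1, -3.3]
gripper_width: 0.05
```

>>> servo_tool --targets '[{"dx":0.02,"dy":0,"dz":0,"spin":0,"grip":40},{"dx":0.03,"dy":0,"dz":0,"spin":0,"grip":40},{"dx":0.04,"dy":0,"dz":0,"spin":0,"grip":40},{"dx":0.05,"dy":0,"dz":0,"spin":0,"grip":40},{"dx":0.06,"dy":-0.01,"dz":0,"spin":0,"grip":40},{"dx":0.06,"dy":-0.01,"dz":0,"spin":0,"grip":40},{"dx":0.06,"dy":-0.01,"dz":0,"spin":0,"grip":40},{"dx":0.06,"dy":-0.01,"dz":0,"spin":0,"grip":40},{"dx":0.06,"dy":-0.01,"dz":0,"spin":0,"grip":40},{"dx":0.06,"dy":-0.01,"dz":0,"spin":0,"grip":40}]'

```text
time_s: 17.2
tcp_pos: [0.5722, -0.0579, 0.0683]
eef_rot: [180.0, 0.1, -8.0]
contact_force: [-6.4, 2.5, -0.6]
gripper_width: 0.0501
```

```bash
python3 look.py 6
```

```text
17.5 tcp [ 0.5722 -0.0578  0.0682] yaw -7.97 F [-6.   2.2 -0.1] M [ 0.85  2.06 -0.06] w 0.0499
in jig mm [-9.8 67.1]
```

It is home: the TCP stopped advancing at jig x about -9.8 and the push force rose to 6 N. I release and lift clear.

>>> servo_tool --targets '[{"dx":-0.05,"dy":0,"dz":0,"spin":0,"grip":60},{"dx":-0.05,"dy":0,"dz":0,"spin":0,"grip":70},{"dx":-0.05,"dy":0,"dz":0,"spin":0,"grip":80},{"dx":-0.05,"dy":0,"dz":0,"spin":0,"grip":80},{"dx":-0.05,"dy":0,"dz":0.5,"spin":0,"grip":80},{"dx":-0.05,"dy":0,"dz":1.5,"spin":0,"grip":80},{"dx":-0.05,"dy":0,"dz":3,"spin":0,"grip":80},{"dx":-0.05,"dy":0,"dz":4.5,"spin":0,"grip":80},{"dx":-0.05,"dy":0,"dz":6,"spin":0,"grip":80},{"dx":-0.05,"dy":0,"dz":6.5,"spin":0,"grip":80}]'

```text
time_s: 18.33
tcp_pos: [0.5741, -0.0578, 0.1367]
eef_rot: [-180.0, -0.3, -7.9]
contact_force: [1.4, 0.4, 0.6]
gripper_width: 0.0701
```

>>> servo_tool --targets '[{"dx":0,"dy":-1,"dz":0,"spin":0.05,"grip":60},{"dx":-0.2,"dy":-2.5,"dz":0,"spin":0.12,"grip":60},{"dx":-0.5,"dy":-4,"dz":0,"spin":0.2,"grip":60},{"dx":-0.8,"dy":-6,"dz":0,"spin":0.28,"grip":60},{"dx":-1,"dy":-8,"dz":0,"spin":0.36,"grip":60},{"dx":-1.3,"dy":-9.5,"dz":0,"spin":0.42,"grip":60},{"dx":-1.6,"dy":-11,"dz":0,"spin":0.42,"grip":60},{"dx":-1.6,"dy":-11,"dz":0,"spin":0.42,"grip":60},{"dx":-1.6,"dy":-11,"dz":0,"spin":0.42,"grip":60},{"dx":-1.6,"dy":-11,"dz":0,"spin":0.42,"grip":60}]'

```text
time_s: 19.17
tcp_pos: [0.5566, -0.1678, 0.1334]
eef_rot: [180.0, -0.0, 16.1]
contact_force: [1.3, 0.6, 0.3]
gripper_width: 0.0526
```

```bash
python3 look.py 7
python3 - <<'E'
import cv2,numpy as np
a=cv2.imread("pics/side7.png")[150:260,205:315];b=cv2.imread("pics/top7.png")[145:225,215:315]
cv2.imwrite("pics/c5.png",np.hstack([cv2.resize(a,(400,400),interpolation=2),cv2.resize(b,(400,400),interpolation=2)]))
E
```

```text
19.4667 tcp [ 0.5567 -0.1673  0.1334] yaw 16.15 F [-0.1 -0.1  0.4] M [-0.04 -0.05 -0.01] w 0.0525
in jig mm [ -9.9 -43.5]
```

View pics/c5.png

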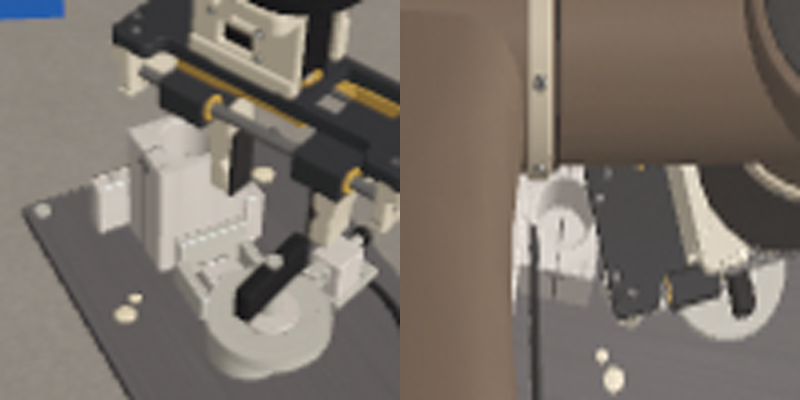

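Side crop: the mould stands upright in the jig against the stop, at (160,190), with the open fingers straddling the black bar at (270,275). I descend onto the bar and close gently.

>>> servo_tool --targets '[{"dx":0,"dy":-0.15,"dz":-0.8,"spin":0,"grip":60},{"dx":0,"dy":-0.15,"dz":-1.8,"spin":0,"grip":60},{"dx":0,"dy":-0.15,"dz":-3,"spin":0,"grip":60},{"dx":0,"dy":-0.15,"dz":-4,"spin":0,"grip":60},{"dx":0,"dy":-0.15,"dz":-5,"spin":0,"grip":60},{"dx":0,"dy":-0.15,"dz":-6,"spin":0,"grip":60},{"dx":0,"dy":-0.15,"dz":-6.7,"spin":0,"grip":60},{"dx":0,"dy":-0.15,"dz":-7.1,"spin":0,"grip":60},{"dx":0,"dy":-0.15,"dz":-7.1,"spin":0,"grip":60},{"dx":0,"dy":-0.15,"dz":-7.1,"spin":0,"grip":60}]'

```text
time_s: 20.3
tcp_pos: [0.5566, -0.1695, 0.0622]
eef_rot: [180.0, 0.0, 16.1]
contact_force: [0.7, -0.3, 1.0]
gripper_width: 0.0525
```

>>> servo_tool --targets '[{"dx":0,"dy":0,"dz":0,"spin":0,"grip":25},{"dx":0,"dy":0,"dz":0,"spin":0,"grip":10},{"dx":0,"dy":0,"dz":0,"spin":0,"grip":5},{"dx":0,"dy":0,"dz":0,"spin":0,"grip":5},{"dx":0,"dy":0,"dz":0,"spin":0,"grip":5},{"dx":0,"dy":0,"dz":0,"spin":0,"grip":5},{"dx":0,"dy":0,"dz":0,"spin":0,"grip":5},{"dx":0,"dy":0,"dz":0,"spin":0,"grip":5},{"dx":0,"dy":0,"dz":0,"spin":0,"grip":5},{"dx":0,"dy":0,"dz":0,"spin":0,"grip":5}]' --squeeze 25

```text
time_s: 21.13
tcp_pos: [0.5568, -0.1703, 0.0625]
eef_rot: [179.9, -0.0, 16.1]
contact_force: [2.0, -5.8, -1.1]
gripper_width: 0.0138
```

```bash
python3 look.py 8
```

```text
21.4333 tcp [ 0.5568 -0.1703  0.0625] yaw 16.12 F [ 1.4 -5.5 -1.1] M [-1.93 -0.46  0.09] w 0.0138
in jig mm [ -9.4 -46.4]
```

>>> servo_tool --targets '[{"dx":0,"dy":-0.08,"dz":0,"spin":-0.04,"grip":5},{"dx":0,"dy":-0.08,"dz":0,"spin":-0.08,"grip":5},{"dx":0,"dy":-0.08,"dz":0,"spin":-0.13,"grip":5},{"dx":0,"dy":-0.08,"dz":0,"spin":-0.18,"grip":5},{"dx":0,"dy":-0.08,"dz":0,"spin":-0.23,"grip":5},{"dx":0,"dy":-0.08,"dz":0,"spin":-0.28,"grip":5},{"dx":0,"dy":-0.08,"dz":0,"spin":-0.33,"grip":5},{"dx":0,"dy":-0.08,"dz":0,"spin":-0.38,"grip":5},{"dx":0,"dy":-0.08,"dz":0,"spin":-0.43,"grip":5},{"dx":0,"dy":-0.08,"dz":0,"spin":-0.45,"grip":5}]'

```text
time_s: 22.27
tcp_pos: [0.5569, -0.1713, 0.0625]
eef_rot: [179.9, -0.0, -9.8]
contact_force: [2.0, -7.8, -0.9]
gripper_width: 0.0141
```

```bash
python3 look.py 9
```

```text
22.5667 tcp [ 0.5569 -0.1713  0.0625] yaw -9.69 F [ 1.4 -6.3 -1.7] M [-2.27 -0.55  0.01] w 0.0138
in jig mm [ -9.2 -47.3]
```

>>> servo_tool --targets '[{"dx":0,"dy":0,"dz":0,"spin":-0.03,"grip":5},{"dx":0,"dy":0,"dz":0,"spin":-0.06,"grip":5},{"dx":0,"dy":0,"dz":0,"spin":-0.09,"grip":5},{"dx":0,"dy":0,"dz":0,"spin":-0.12,"grip":5},{"dx":0,"dy":0,"dz":0,"spin":-0.15,"grip":5},{"dx":0,"dy":0,"dz":0,"spin":-0.17,"grip":5},{"dx":0,"dy":0,"dz":0,"spin":-0.19,"grip":5},{"dx":0,"dy":0,"dz":0,"spin":-0.2,"grip":5},{"dx":0,"dy":0,"dz":0,"spin":-0.2,"grip":5},{"dx":0,"dy":0,"dz":0,"spin":-0.2,"grip":5}]'

```text
time_s: 23.4
tcp_pos: [0.5568, -0.1717, 0.0625]
eef_rot: [179.9, -0.1, -21.1]
contact_force: [1.3, -9.4, -1.9]
gripper_width: 0.0136
```

```bash
python3 look.py 10; python3 -c "
from h import *
print([x for x in dir(r) if not x.startswith('_')],r.get_state().keys())"
```

```text
23.7 tcp [ 0.5568 -0.1717  0.0625] yaw -21.14 F [ 1.3 -9.4 -1.8] M [-3.14 -0.54 -0.09] w 0.014
in jig mm [ -9.3 -47.7]
['Unreachable', 'capture', 'close_job', 'cut_out', 'get_calibration', 'get_state', 'grasp_offset'] dict_keys(['time_s', 'joints', 'qd', 'joint_torque', 'tcp_pos', 'eef_rot', 'contact_force', 'moment', 'gripper_width'])
```

>>> servo_tool --targets '[{"dx":0,"dy":-0.05,"dz":0,"spin":-0.01,"grip":5},{"dx":0,"dy":-0.1,"dz":0,"spin":-0.02,"grip":5},{"dx":0,"dy":-0.1,"dz":0,"spin":-0.03,"grip":5},{"dx":0,"dy":-0.1,"dz":0,"spin":-0.04,"grip":5},{"dx":0,"dy":-0.1,"dz":0,"spin":-0.05,"grip":5},{"dx":0,"dy":-0.1,"dz":0,"spin":-0.05,"grip":5},{"dx":0,"dy":-0.1,"dz":0,"spin":-0.05,"grip":5},{"dx":0,"dy":-0.1,"dz":0,"spin":-0.05,"grip":5},{"dx":0,"dy":-0.1,"dz":0,"spin":-0.05,"grip":5},{"dx":0,"dy":-0.1,"dz":0,"spin":-0.05,"grip":5}]'

```text
time_s: 24.53
tcp_pos: [0.5567, -0.1718, 0.0625]
eef_rot: [180.0, -0.0, -24.0]
contact_force: [0.7, -6.1, 0.2]
gripper_width: 0.0139
```

```bash
python3 look.py 11;python3 - <<'E'
import cv2,numpy as np
a=cv2.imread("pics/side11.png")[170:250,240:320];b=cv2.imread("pics/top11.png")[150:225,260:335]
cv2.imwrite("pics/c6.png",np.hstack([cv2.resize(a,(400,400),interpolation=2),cv2.resize(b,(400,400),interpolation=2)]))
E
```

```text
24.8333 tcp [ 0.5567 -0.1718  0.0625] yaw -24.01 F [ 0.7 -5.7 -0.7] M [-2.2  -0.41 -0.07] w 0.0138
in jig mm [ -9.3 -47.9]
```

View pics/c6.png

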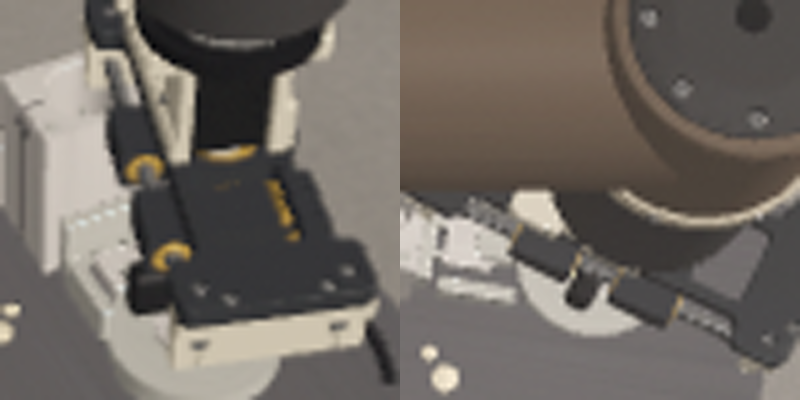

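>>> servo_tool --targets '[{"dx":0,"dy":-0.05,"dz":0,"spin":-0.005,"grip":5},{"dx":0,"dy":-0.08,"dz":0,"spin":-0.01,"grip":5},{"dx":0,"dy":-0.08,"dz":0,"spin":-0.015,"grip":5},{"dx":0,"dy":-0.08,"dz":0,"spin":-0.02,"grip":5},{"dx":0,"dy":-0.08,"dz":0,"spin":-0.025,"grip":5},{"dx":0,"dy":-0.08,"dz":0,"spin":-0.03,"grip":5},{"dx":0,"dy":-0.08,"dz":0,"spin":-0.03,"grip":5},{"dx":0,"dy":-0.08,"dz":0,"spin":-0.03,"grip":5},{"dx":0,"dy":-0.08,"dz":0,"spin":-0.03,"grip":5},{"dx":0,"dy":-0.08,"dz":0,"spin":-0.03,"grip":5}]'

```text
time_s: 25.67
tcp_pos: [0.5567, -0.1719, 0.0625]
eef_rot: [-180.0, -0.0, -25.7]
contact_force: [0.3, 0.7, 3.9]
gripper_width: 0.0138
```

```bash
python3 look.py 12
```

```text
25.9667 tcp [ 0.5567 -0.1719  0.0625] yaw -25.71 F [0.3 0.6 3.9] M [ 0.07 -0.23  0.34] w 0.0138
in jig mm [ -9.3 -48. ]
```

>>> servo_tool --targets '[{"dx":0,"dy":0,"dz":0,"spin":-0.005,"grip":5},{"dx":0,"dy":0,"dz":0,"spin":-0.01,"grip":5},{"dx":0,"dy":0,"dz":0,"spin":-0.015,"grip":5},{"dx":0,"dy":0,"dz":0,"spin":-0.02,"grip":5},{"dx":0,"dy":0,"dz":0,"spin":-0.025,"grip":5},{"dx":0,"dy":0,"dz":0,"spin":-0.03,"grip":5},{"dx":0,"dy":0,"dz":0,"spin":-0.03,"grip":5},{"dx":0,"dy":0,"dz":0,"spin":-0.03,"grip":5},{"dx":0,"dy":0,"dz":0,"spin":-0.03,"grip":5},{"dx":0,"dy":0,"dz":0,"spin":-0.03,"grip":5}]'

```text
time_s: 26.8
tcp_pos: [0.5567, -0.172, 0.0624]
eef_rot: [-180.0, -0.0, -27.4]
contact_force: [0.9, 0.7, 5.6]
gripper_width: 0.0139
```

```bash
python3 look.py 13
```

```text
27.1 tcp [ 0.5567 -0.172   0.0625] yaw -27.42 F [0.3 0.7 4.7] M [ 0.32 -0.22  0.54] w 0.014
in jig mm [ -9.3 -48. ]
```

The torque was about -0.07 N m at -0.70 rad of turn (pulling itself on), then +0.34 at -0.73 and +0.54 at -0.76 (resisting). The bottom of the notch is therefore near -0.715, so I turn back a little and feel again.

>>> servo_tool --targets '[{"dx":0,"dy":0,"dz":0,"spin":0.01,"grip":5},{"dx":0,"dy":0,"dz":0,"spin":0.02,"grip":5},{"dx":0,"dy":0,"dz":0,"spin":0.03,"grip":5},{"dx":0,"dy":0,"dz":0,"spin":0.04,"grip":5},{"dx":0,"dy":0,"dz":0,"spin":0.045,"grip":5},{"dx":0,"dy":0,"dz":0,"spin":0.045,"grip":5},{"dx":0,"dy":0,"dz":0,"spin":0.045,"grip":5},{"dx":0,"dy":0,"dz":0,"spin":0.045,"grip":5},{"dx":0,"dy":0,"dz":0,"spin":0.045,"grip":5},{"dx":0,"dy":0,"dz":0,"spin":0.045,"grip":5}]'

```text
time_s: 27.93
tcp_pos: [0.5567, -0.1719, 0.0624]
eef_rot: [-180.0, -0.0, -24.9]
contact_force: [0.5, 1.1, 5.2]
gripper_width: 0.0135
```

```bash
python3 look.py 14
```

```text
28.2333 tcp [ 0.5567 -0.1719  0.0625] yaw -24.9 F [1.2 0.9 5.4] M [ 0.36 -0.27  0.07] w 0.0139
in jig mm [ -9.3 -48. ]
```

>>> servo_tool --targets '[{"dx":0,"dy":0,"dz":0,"spin":0,"grip":25},{"dx":0,"dy":0,"dz":0,"spin":0,"grip":40},{"dx":0,"dy":0,"dz":0,"spin":0,"grip":50},{"dx":0,"dy":0,"dz":0,"spin":0,"grip":50},{"dx":0,"dy":0,"dz":1,"spin":0,"grip":50},{"dx":0,"dy":0,"dz":2.5,"spin":0,"grip":50},{"dx":0,"dy":0,"dz":4.5,"spin":0,"grip":50},{"dx":0,"dy":0,"dz":7,"spin":0,"grip":50},{"dx":0,"dy":0,"dz":9.5,"spin":0,"grip":50},{"dx":0,"dy":0,"dz":12,"spin":0,"grip":50}]'

```text
time_s: 29.07
tcp_pos: [0.5562, -0.1721, 0.1841]
eef_rot: [180.0, 0.0, -24.9]
contact_force: [0.9, -0.2, 0.3]
gripper_width: 0.0436
```

>>> servo_tool --targets '[{"dx":-1,"dy":3,"dz":1,"spin":0,"grip":50},{"dx":-2,"dy":6,"dz":2,"spin":0,"grip":50},{"dx":-3,"dy":9,"dz":3,"spin":0,"grip":50},{"dx":-4,"dy":12,"dz":4,"spin":0,"grip":50},{"dx":-5,"dy":15,"dz":4,"spin":0,"grip":50},{"dx":-6,"dy":18,"dz":4,"spin":0,"grip":50},{"dx":-7,"dy":21,"dz":4,"spin":0,"grip":50},{"dx":-7,"dy":24,"dz":4,"spin":0,"grip":50},{"dx":-7,"dy":27,"dz":4,"spin":0,"grip":50},{"dx":-7,"dy":30,"dz":4,"spin":0,"grip":50}]'

```text
time_s: 29.9
tcp_pos: [0.486, 0.1294, 0.2234]
eef_rot: [-179.9, -0.0, -24.8]
contact_force: [1.0, -0.4, 0.3]
gripper_width: 0.0436
```

```bash
python3 look.py 15;python3 - <<'E'
from h import *
g=cv2.imread("pics/top15.png");a=cv2.imread("pics/side15.png")
R=lambda a:np.array([[np.cos(a),-np.sin(a)],[np.sin(a),np.cos(a)]]);j=np.array([.5726,-.1257])
m=np.zeros(g.shape[:2],np.uint8);m[175:215,280:315]=g[175:215,280:315].max(2)<78
L=cv2.connectedComponentsWithStats(m);i=1+np.argmax(L[2][1:,4]);v,u=np.where(L[1]==i)
P=np.array([atz("top",(x,y),.09)[:2] for x,y in zip(u,v)]);w,V=np.linalg.eigh(np.cov(P.T));e=V[:,1]*np.sign(V[0,1]);print("bar",len(u),"yaw",np.arctan2(e[1],e[0]),"turned",.2852-np.arctan2(e[1],e[0]),np.sqrt(12*w))
cv2.imwrite("pics/c7.png",np.hstack([cv2.resize(a[165:255,230:320],(400,400),interpolation=2),cv2.resize(g[145:220,240:315],(400,400),interpolation=2)]))
E
```

```text
30.2 tcp [0.4864 0.1291 0.2228] yaw -24.77 F [-0.2 -0.  -0.1] M [-0.08 -0.    0.02] w 0.0438
in jig mm [-120.9  240.3]
bar 58 yaw -0.3885465585933858 turned 0.6737465585933858 [0.01305137 0.03263055]
```

View pics/c7.png

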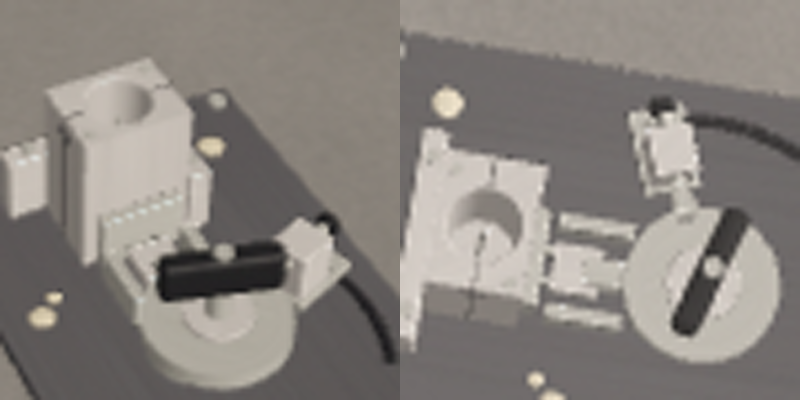

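Crop: the mould is upright, clamped between jaw and fence and against the stop. The roller appears to sit in the rim at (684,203). I check the bar angle and plunger travel numerically against the first picture.

Run:
```python
from h import *
def bar(f):
    g=cv2.imread(f).max(2).astype(int);out=[]
    for lim in(70,80,88,95):
        # restrict to 34 mm of bar centre at its height
        uv=np.array([(x,y) for x in range(280,318) for y in range(175,220)]);
        P=np.array([atz("top",q,.09)[:2] for q in uv]);ok=(np.hypot(*(P-[.5564,-.1689]).T)<.037)&(g[uv[:,1],uv[:,0]]<lim)
        w,V=np.linalg.eigh(np.cov(P[ok].T));e=V[:,1]*np.sign(V[0,1]);out.append((int(ok.sum()),round(float(np.arctan2(e[1],e[0])),3),np.round(np.sqrt(12*w)*1e3,1).tolist()))
    print(f,out)
bar("pics/top1.png");bar("pics/top15.png")
z=[cv2.resize(cv2.imread(f)[160:200,275:315],(400,400),interpolation=cv2.INTER_CUBIC) for f in("pics/top1.png","pics/top15.png")]
cv2.imwrite("pics/c8.png",np.hstack(z))
```

```text
Traceback (most recent call last):
  File "h.py", line 9, in atz
    o,d=ray(cam,uv);return o+d*(z-o[2])/d[2]
        ~~~^^^^^^^^
  File "h.py", line 4, in ray
    c=r.get_calibration(cam);K=np.array(c["K"]);T=np.array(c["extrinsics"])
ValueError: time passes only in moves, steps and waits
```

```bash
sed -i 's/^from plant import r$/from plant import r\nCAL={n:r.get_calibration(n) for n in ("top","side")}/; s/c=r.get_calibration(cam)/c=CAL[cam]/' h.py
python3 - <<'E'
from h import *
def bar(f):
    g=cv2.imread(f).max(2).astype(int);out=[]
    uv=np.array([(x,y) for x in range(280,318) for y in range(175,220)]);P=np.array([atz("top",q,.09)[:2] for q in uv])
    for lim in(70,80,88,95):
        ok=(np.hypot(*(P-[.5544,-.1689]).T)<.036)&(g[uv[:,1],uv[:,0]]<lim)
        w,V=np.linalg.eigh(np.cov(P[ok].T));e=V[:,1]*np.sign(V[0,1]);out.append((int(ok.sum()),round(float(np.arctan2(e[1],e[0])),3),np.round(np.sqrt(12*w)*1e3,1).tolist()))
    print(f,out)
bar("pics/top1.png");bar("pics/top15.png")
z=[cv2.resize(cv2.imread(f)[160:200,275:315],(400,400),interpolation=cv2.INTER_CUBIC) for f in("pics/top1.png","pics/top15.png")]
cv2.imwrite("pics/c8.png",np.hstack(z))
E
```

```text
pics/top1.png [(118, 0.279, [14.8, 68.5]), (126, 0.282, [15.4, 68.9]), (128, 0.283, [15.5, 69.7]), (131, 0.282, [15.7, 71.0])]
pics/top15.png [(84, -0.403, [11.5, 73.5]), (103, -0.429, [12.6, 72.8]), (107, -0.43, [12.8, 73.8]), (109, -0.425, [13.0, 73.8])]
```

View pics/c8.png

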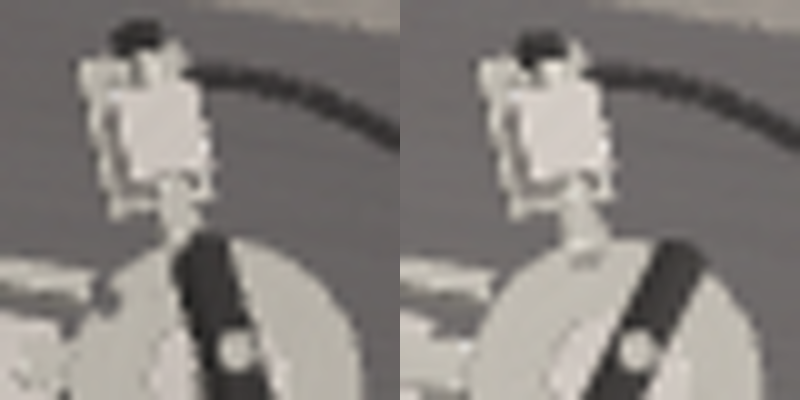

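The bar is at -0.43 rad, as commanded. The plunger's black end has moved about 1.2 px (3 mm) toward the disc, and the roller sits in the notch at (585,255). I check the bystanders and hand in.

Run:
```python
from h import *
a=cv2.imread("pics/side1.png").astype(int);b=cv2.imread("pics/side15.png").astype(int)
for n,(l,t,R,B) in dict(candle=(248,130,265,162),tealight_red=(226,126,244,144),jug=(305,312,372,383)).items(): print(n,np.abs(a-b)[t:B,l:R].mean().round(2))
a=cv2.imread("pics/top1.png").astype(int);b=cv2.imread("pics/top15.png").astype(int)
for n,(l,t,R,B) in dict(candle=(168,122,190,146),red=(124,126,144,144),green=(94,146,114,164),jug=(372,212,425,255)).items(): print(n,np.abs(a-b)[t:B,l:R].mean().round(2))
s=r.get_state();print(s["contact_force"].round(1),s["time_s"]);print(r.close_job())
```

```text
candle 1.45
tealight_red 1.36
jug 1.38
candle 7.29
red 33.48
green 20.51
jug 7.38
[ 0.1 -0.3 -0.3] 30.2
the job is handed in; nothing more can be done
None
```

The job is handed in at 30.2 s. The mould stands upright in the jig and is clamped, and the knob is turned with the plunger in its notch.

- **Mould:** I set it on the plate about 20 mm short of the stop and 2–3 mm off the fence. I slid it in until the advance stopped at jig x ≈ -9.8 mm and the push force rose to about 6 N. The largest contact force in any reading was about 16 N, at the start of the slide. The last crop shows it upright between the jaw and the fence, against the stop.
- **Knob:** I turned it clockwise to about 0.76 rad. The resistance vanished near 0.70 rad, then rose to +0.34 and +0.54 N m. I backed off to about 0.715 rad, where the torque was near zero, and let go. Afterwards the bar measured 0.71 rad from its start. In the image the plunger had moved about 3 mm inward, with its roller in the notch. I judged this by feel and picture only, since the plunger reading was not available. I did not test the resistance in the backward direction.
- **Bystanders:** The side view shows no change in the candle, the red tealight or the jug. The top-view comparison disagreed, with larger differences at both tealights (33 and 21 grey levels) and smaller ones at the candle and jug (about 7). The arm was standing on that side of the picture, so I take this to be the arm or its shadow. I did not check the green tealight in the side view. The arm passed above all of them.
- **End state:** The gripper is open and clear of everything, with the measured force about 0 N.

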